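Clear the cob stubs, refit the gas-cooker knob and hold it pressed in

ROBOT

A 6-joint arm with a two-finger parallel gripper is mounted at the origin on the work surface. World frame = base frame: x ahead of the robot, y to its left, z up, the work surface at z = 0. Lengths are in m, angles in degrees, forces in N, time in s.
With the tool pointing down it reaches from about 0.35 to 0.875 m from the base axis. Payload 4.2 kg.
Tool frame: the origin (TCP) lies midway between the tips of the shut fingers; the grasp point (between the pads) lies 19 mm behind it; z points along the fingers, y is the direction in which the jaws open and shut (so a half turn about z gives the same grasp; the last joint's range is limited). The gripper opens to 87 mm and grips with 3 to 60 N. Pads are 19 mm wide; open, the fingers measure 117 mm over their backs; the gripper's body (75 mm by 190 mm) begins 51 mm behind the grasp point.
Start: joints at [90.39, 22.042, 0.453, 0, -68.411, -14.817], TCP at [0.156, 0.605, 0.223] pointing down, gripper open.
Joint ranges: [-179.83, 179.83], [-69.29, 118.12], [-61.27, 80.66], [-181.25, 117.63], [-171.15, -9.14], [-177.46, 177.46]. Speed limits (degrees/s): [159.86, 159.86, 180, 180, 180, 180].

INTERFACE

Orientations are given as a 3x3 rotation matrix whose columns are the frame's x, y, z axes.
In Python, from station import sense, capture, finish_job gives the robot as it stands. The module is installed in compiled form; this text tells all that it offers.
- The arm moves only by the shell command python3 -m jog 'ROWS' [OPENING]. ROWS is JSON, a list of rows, each a list of 6 numbers: the shift along the tool's x, y, z in cm, then the turn, a rotation vector about the tool's x, y, z in degrees. In form: [[dx, dy, dz, wx, wy, wz], ...]. A call has exactly 5 rows; each row shifts and turns the commanded pose from where the row before left it, along the tool's axes as they then stand; what a row does not reach is not made up. A row lasts 1/12 s, in which the tool goes at most 41.7 mm and 7.16 degrees, less where a joint would pass 70% of its speed; a pose out of reach is approached as far as the arm can. A call is refused whole if a number of a shift passes 4.17 or a number of a turn 7.16, either way. A call with a gripper value outside its range is refused whole. OPENING is the finger opening in cm, from 0 to 8.7, set as the call begins (- or left out, the last holds). The fingers move at their own pace and stop on an object; the grip force is fixed at half the most. Time passes only in rows, so rows that do not move let the fingers close, or fill a call up. It gives the time, the measured TCP pose, the force and the opening at its end, in the units of the state.
- sense(): the state, without advancing time (a new reading comes with each control period).
- capture(name): name is "side" or "top" or "wrist"; returns a dict with "frame" (400x640x3 uint8, red, green, blue), "fx", "fy", "cx", "cy" (pixels), "dist" ([k1, k2, p1, p2, k3] as OpenCV has them; the pictures are not rectified), "world_to_cam" (4x4, takes a point from world to camera coordinates). Camera axes: x right, y up, looking along -z (the intrinsics and any distortion apply to the point x, -y, -z); pixel columns grow to the right and rows downward; lengths in m; the calibration is good to about 2 mm. A picture is of the moment at which its call begins. There is no depth.
- finish_job(): hands the job in, once; it reports no verdict.
The state is a dict: "time_s": time; "joints": joint angles; "joint_velocities": joint speeds; "effort": joint torques, N m; "tcp_pos": TCP position; "ee_rot": TCP orientation; "wrist_force": force on the tool from outside, world axes, zero at the start; "moment": the same for the moment, N m; "gripper_width": opening from 0.0 (shut) to 1.0 (fully open).
Only numpy, scipy, OpenCV 4.12 (cv2) and the standard library are available. Lean on these libraries where they do the work, as an engineer would, in place of code of your own. Each camera call takes 0.05 s, during which the arm holds its last target.

TASK

The knob of the small gas cooker was pulled off for cleaning: first put the two corn-cob stubs that lie on the cooker's front strip into the red bucket. Then turn the black knob so that its flat-sided hole matches the flat of the bare valve shaft, push it fully onto the shaft and press it down against the valve's spring to the bottom, as one does to light the burner, and finish while still holding it pressed fully in with the gripper on it. Leave the bucket standing where it is and do not disturb the masher or the bucket's lid.

Things in the scene. Friction and masses are not known exactly. Their poses are not given: they have to be found in the camera images.
- cooker: White single-burner gas cooker, fixed, 370 deep (x) x 320 wide (y), flat deck 80 mm above the table with a lip 3 mm high, 4 mm wide round its edge. Origin: centre of its underside; x points from its front strip (towards the robot) to its back. The bare valve shaft stands at x -140, y 0. Black pan support round the burner (centre x +50, y 0): 200 mm across, 40 mm high above the deck.
- shaft_tip (a point): Centre of the top end of the upright brass D valve shaft, 26 mm above the deck; z up; it does not turn. 12 mm diameter with one flat along its whole length, 1.5 mm from the axis on its +x side (towards the burner and the red dot; same x as the cooker's). Top 2 mm chamfered, 0.6 mm smaller all round.
- shaft (a joint): How far the spring-loaded valve shaft is pushed straight down, in m: 0 at rest, 0.006 fully pressed. About 4 N to start it moving, 8.5 N at the bottom; it springs back up when let go.
- knob: Loose black metal knob, 130 g, right way up on the table. Origin: centre of its underside; z up; x along the grip bar to the end with the white pointer line (on top of the bar's +x half). Skirt 50 mm diameter, 10 mm high; above it the bar, 44 mm long (x), 20 mm wide (y), top 36 mm above the underside. Fully on the shaft its underside is 8 mm above the deck, 2 mm when the valve is at the bottom.
- knob_roof (a point): Closed end of the D-shaped hole in the knob's underside, on the axis, 18 mm above the underside; meets shaft_tip when fully on. The hole clears the shaft by about 0.6 mm all round; its flat is on the pointer (+x) side, so the knob fits only when its x axis points the same way as shaft_tip's x; turned over about 0.2 rad off it binds.
- knob_pointer (a point): Outer end of the white pointer line on the bar's top: 22 mm from the knob's axis along its +x, 36 mm above its underside.
- stub_a: Corn-cob stub, a rough yellow-brown upright cylinder 32 mm in diameter and 32 mm tall, about 25 g, standing on the cooker's front strip. Origin: centre of its lower end.
- stub_b: The other corn-cob stub, the same, on the other side of the shaft. Origin: centre of its lower end.
- bucket: Open red plastic bucket standing loose on the table, about 300 g, 130 mm tall, 156 mm across at the rim and 124 mm at the foot, walls 3 mm, a thin wire bail folded down outside. Origin: centre of its underside; z up.
- bucket_floor (a point): Centre of the bucket's inner floor, 4 mm above its underside.
- masher: Bystander: wooden masher standing upright and loose on its 82 mm wide head, 200 mm tall, handle up to 30 mm thick, to the left of the cooker. Origin: centre of its underside.
- bucket_lid: Bystander: the bucket's red lid, 166 mm in diameter, 12 mm high, lying loose and flat to the right of the cooker. Origin: centre of its underside. (Farther out, clear of the work: a turntable with a salt dish and a green cruet, 180 mm high, and a tortilla press at the two back corners; plates and a covered terracotta dish, 110 mm high, at the sides near the robot.)
Not all that is in view belongs to the job. Leave any blue or green look-alike of the stub_a alone.

How it is judged:
By the outcome, as a careful person would: the job done as asked, in the order asked, and still so for the second after the job is handed in, while the arm keeps its last pose, push and grip.
It also fails if it takes over 69 s, if anything falls off the work surface, if the arm or the gripper's body presses on something with over 40 N, if the wrist force passes 120 N, or if a joint passes its speed limit or range.

## Working session

There is one attempt and no reset: what is moved stays moved. The work goes in short steps, Python scripts to look and compute and a shell command to move; the robot and the scene stay as the last step left them, time stands still between calls to the robot, and variables do not carry over. Pictures are saved under pics/ and viewed, and the job is handed in when it is done.

```bash
mkdir -p pics; cat > h.py <<'E'
import numpy as np,cv2,pickle
from station import sense,capture
def snap(n,f):
    c=capture(n); pickle.dump(c,open(f'pics/{f}.pkl','wb')); cv2.imwrite(f'pics/{f}.png',c['frame'][:,:,::-1]); return c
def load(f): return pickle.load(open(f'pics/{f}.pkl','rb'))
def K(c): return np.array([[c['fx'],0,c['cx']],[0,c['fy'],c['cy']],[0,0,1.]])
def ray(c,u,v):
    p=cv2.undistortPoints(np.array([[[u,v]]],float),K(c),np.array(c['dist'],float))[0,0]
    T=np.array(c['world_to_cam']); R=T[:3,:3]; o=-R.T@T[:3,3]
    return o,R.T@np.array([p[0],-p[1],-1.])
def atz(c,u,v,z):
    o,d=ray(c,u,v); return o+d*(z-o[2])/d[2]
def proj(c,P):
    T=np.array(c['world_to_cam']); P=np.atleast_2d(P)@T[:3,:3].T+T[:3,3]
    P=P*[1,-1,-1]
    return cv2.projectPoints(P,np.zeros(3),np.zeros(3),K(c),np.array(c['dist'],float))[0][:,0]
def crop(f,x0,y0,x1,y1,s,out):
    c=load(f); im=c['frame'][y0:y1,x0:x1,::-1]; cv2.imwrite(f'pics/{out}.png',cv2.resize(im,None,fx=s,fy=s,interpolation=cv2.INTER_CUBIC))
E
python3 - <<'E'
from h import *
for n in ['side','top','wrist']: c=snap(n,n+'0'); T=np.array(c['world_to_cam']); print(n,c['fx'],c['dist'],-T[:3,:3].T@T[:3,3])
s=sense();print(s['time_s'],s['tcp_pos'],s['ee_rot'],s['wrist_force'],s['gripper_width'])
E
```

```text
side 427.66219145170004 [0.00221123 0.         0.         0.         0.        ] [0.38770625 0.81179792 0.85467036]
top 436.01132863430877 [0.02864136 0.         0.         0.         0.        ] [0.29666025 0.00409273 1.15694943]
wrist 281.5332486531802 [-0.02818795  0.          0.          0.          0.        ] [0.2342423  0.58500585 0.38343816]
0.15 [0.15557167 0.60487405 0.22171673] [[ 9.68440651e-01 -2.49244040e-01 -3.37153548e-04]
 [-2.49244257e-01 -9.68439321e-01 -1.60690887e-03]
 [ 7.39997038e-05  1.64022945e-03 -9.99998652e-01]] [0.34152867 0.05298328 0.21185452] 1.0013103560560035
```

View pics/top0.png

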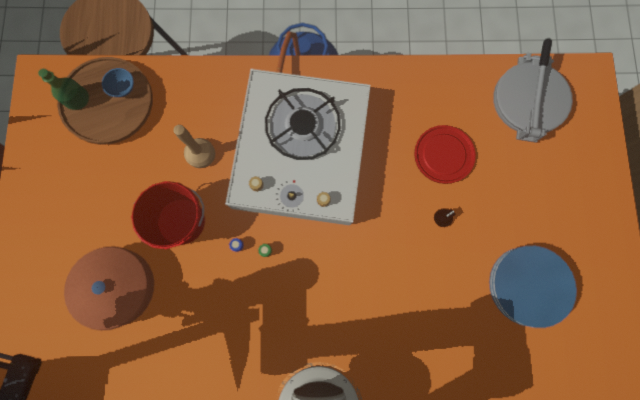

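View pics/side0.png

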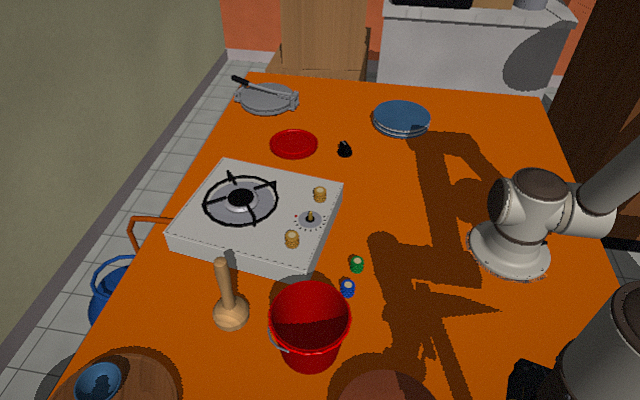

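View pics/wrist0.png

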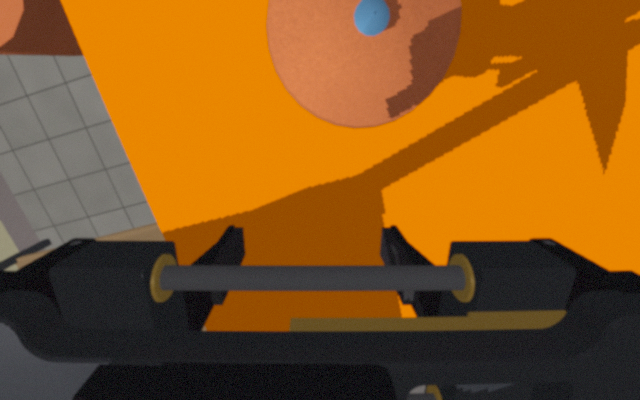

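The top picture has the robot at the bottom. There are tan stubs on the cooker strip at (256,183) and (324,199). The blue-topped (236,244) and green-topped (265,250) ones stand on the table and are look-alikes. Shaft is at (292,196), knob at (445,217), bucket at (170,215). I'll enlarge to confirm.

```bash
python3 - <<'E'
from h import *
crop('top0',220,160,380,265,5,'t_strip')
crop('top0',415,195,475,240,12,'t_knob')
crop('top0',110,110,250,270,4,'t_buck')
crop('side0',270,170,370,310,5,'s_strip')
E
cd pics; python3 -c "
import cv2
a=cv2.imread('t_strip.png');print(a.shape)"
```

```text
(525, 800, 3)
```

View pics/t_strip.png

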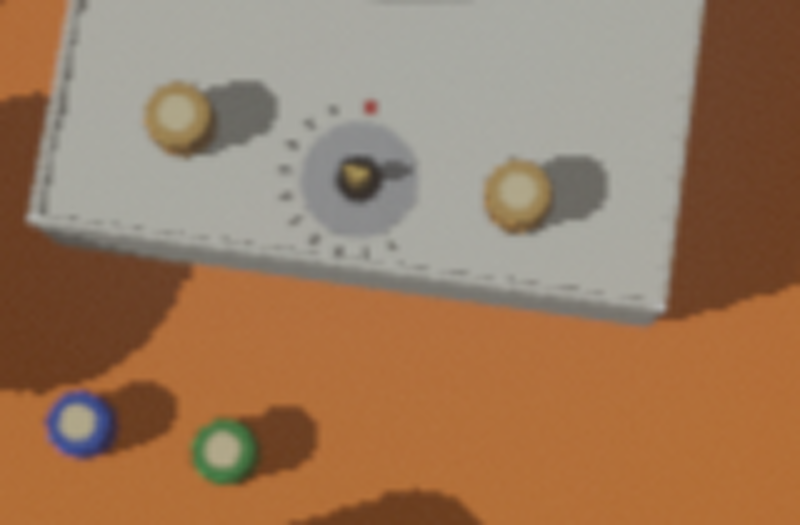

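View pics/t_knob.png

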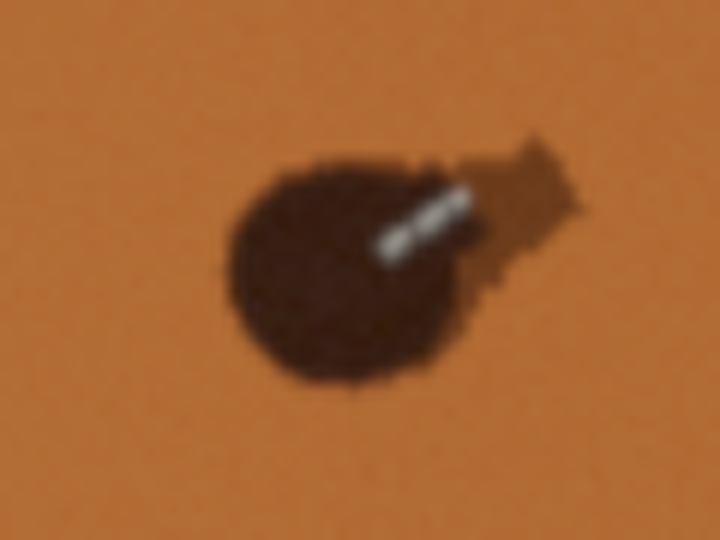

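View pics/t_buck.png

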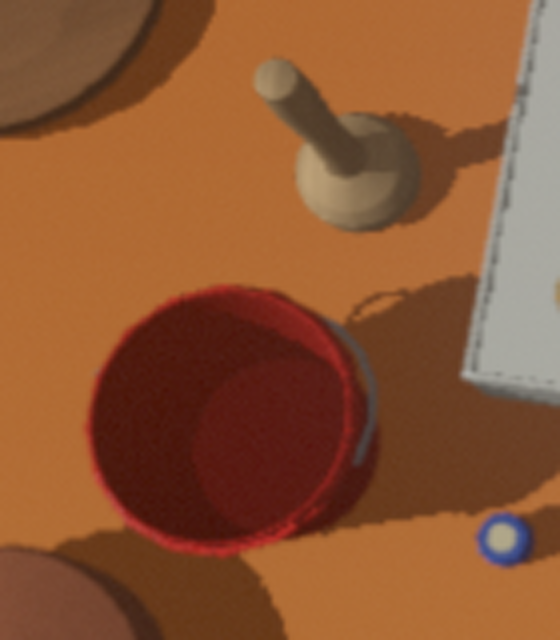

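View pics/s_strip.png

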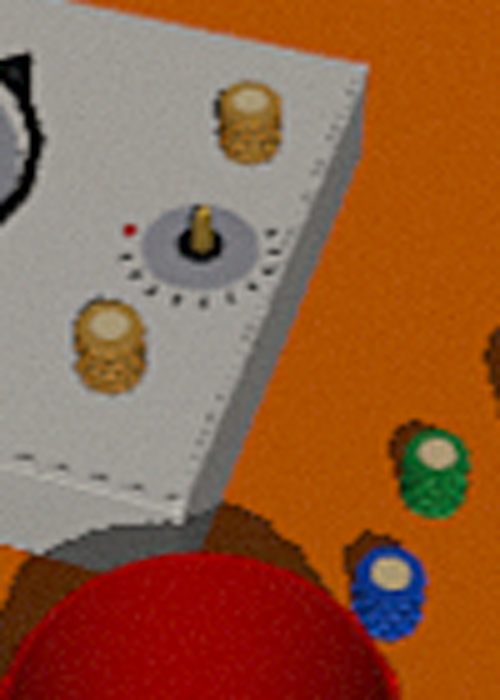

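```bash
python3 - <<'E'
from h import *
crop('top0',215,60,385,230,4.7,'t_cook')
t=load('top0');s=load('side0')
def T(u,v,z): return atz(t,220+u/5-.4,160+v/5-.4,z)
def S(u,v,z): return atz(s,270+u/5-.4,170+v/5-.4,z)
np.set_printoptions(precision=4,suppress=True)
print('stubL',T(178,113,.112),'side',S(110,323,.112)); print('stubR',T(517,190,.112),S(250,101,.112))
print('shaft tip', T(357,174,.106),S(203,208,.106),'disc centre',T(359,179,.08),S(201,247,.08)); print('dot',T(371,107,.08),S(130,230,.08))
print('FL',T(30,215,.083),'FR',T(662,305,.083))
def Kb(u,v,z): return atz(t,415+u/12-.45,195+v/12-.45,z)
print('knob ptr',Kb(462,196,.036),'inner',Kb(385,250,.036),'skirt L/R/T/B', Kb(228,275,.01),Kb(340,385,.01))
def B(u,v,z): return atz(t,110+u/4-.4,110+v/4-.4,z)
print('bucket rim',B(88,425,.13),B(376,440,.13) ,B(225,286,.13),B(222,553,.13))
print('masher head top',B(358,172,.03),'tip',B(276,79,.2))
print(proj(t,[[.3,-.2,0]]))
crop('side0',330,130,360,170,15,'s_knob')
crop('side0',250,260,370,380,5,'s_buck')
E
```

```text
stubL [0.5463 0.1536 0.112 ] side [0.5444 0.1514 0.112 ]
stubR [ 0.5065 -0.0128  0.112 ] [ 0.5044 -0.0147  0.112 ]
shaft tip [0.5162 0.0658 0.106 ] [0.5159 0.0621 0.106 ] disc centre [0.5191 0.0663 0.08  ] [0.5164 0.064  0.08  ]
dot [0.5564 0.0604 0.08  ] [0.5542 0.0584 0.08  ]
FL [0.5012 0.2306 0.083 ] FR [ 0.4535 -0.0847  0.083 ]
knob ptr [ 0.4841 -0.3519  0.036 ] inner [ 0.4724 -0.3345  0.036 ] skirt L/R/T/B [ 0.4711 -0.3074  0.01  ] [ 0.4465 -0.3305  0.01  ]
bucket rim [0.462 0.441 0.13 ] [0.4516 0.2712 0.13  ] [0.546  0.3659 0.13  ] [0.3857 0.3576 0.13  ]
masher head top [0.6484 0.3173 0.03  ] tip [0.6513 0.3194 0.2   ]
[[395.2282 283.4795]]
```

View pics/t_cook.png

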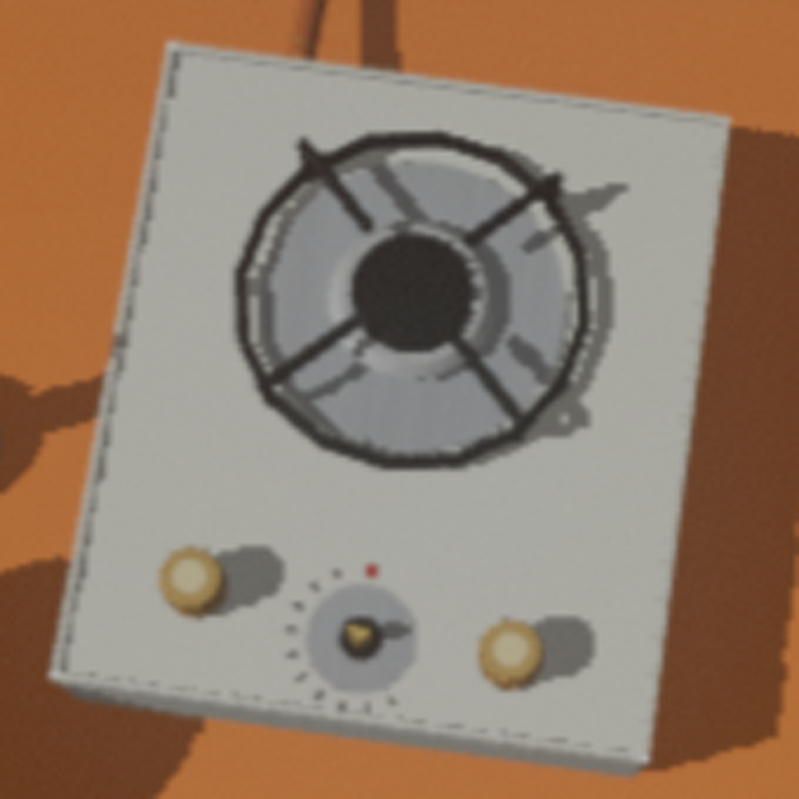

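View pics/s_knob.png

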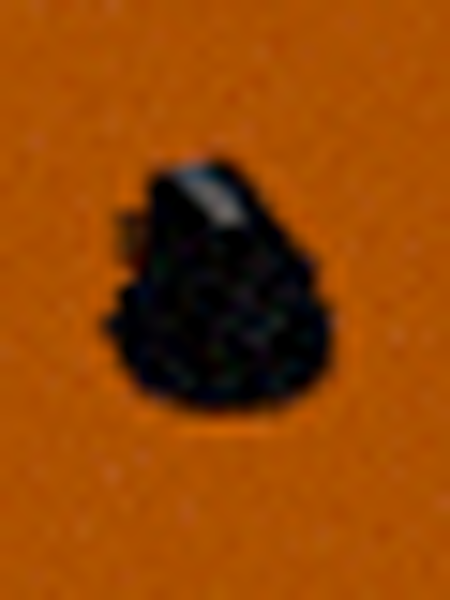

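View pics/s_buck.png

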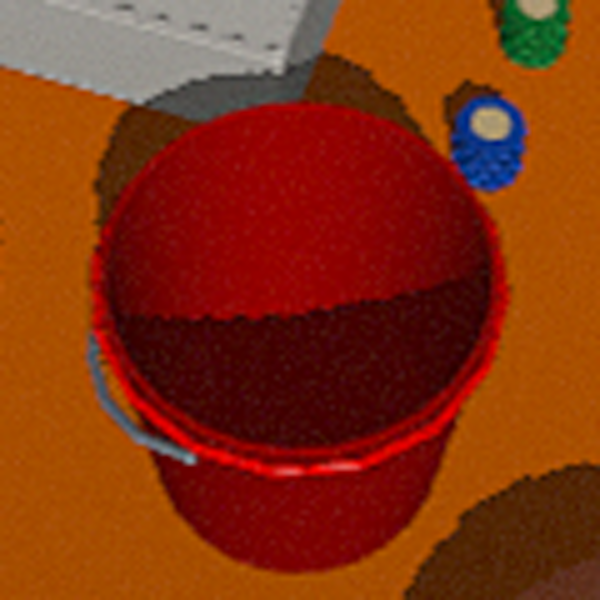

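The crops confirm two tan stubs on the strip at (255.2,182.2) and (323,197.6), with the blue and green ones only on the table. Next I move over the left stub, passing clear of the masher.

```bash
python3 -m jog '[[3.1,2.2,0,0,0,0],[3.1,2.2,0,0,0,0],[3.1,2.2,0,0,0,0],[3.1,2.2,0,0,0,0],[3.1,2.2,0,0,0,0]]' 6.0
```

```text
time_s: 0.57
tcp_pos: [0.279, 0.4585, 0.2223]
ee_rot: [[0.969, -0.249, -0.0], [-0.249, -0.969, -0.001], [-0.0, 0.001, -1.0]]
wrist_force: [0.1, 0.0, -1.1]
gripper_width: 0.732
```

```bash
python3 -m jog '[[3.1,2.2,0,0,0,0],[3.1,2.2,0,0,0,0],[3.1,2.2,0,0,0,0],[3.1,2.2,0,0,0,0],[3.1,2.2,0,0,0,0]]'; python3 -m jog '[[3.1,2.1,0,0,0,0],[3.1,2.1,0,0,0,0],[3.1,2.1,0,0,0,0],[2,1.2,0,0,0,0],[0,0,0,0,0,0]]'
```

```text
time_s: 0.98
tcp_pos: [0.4018, 0.3132, 0.2225]
ee_rot: [[0.969, -0.249, -0.0], [-0.249, -0.969, -0.0], [-0.0, 0.0, -1.0]]
wrist_force: [0.6, 1.4, 1.0]
gripper_width: 0.688
time_s: 1.4
tcp_pos: [0.4939, 0.2112, 0.222]
ee_rot: [[0.967, -0.254, -0.0], [-0.254, -0.967, -0.001], [-0.0, 0.001, -1.0]]
wrist_force: [0.5, -0.5, 0.1]
gripper_width: 0.692
```

```bash
python3 -m jog '[[2.2,1.5,1,0,0,0],[2.2,1.5,1,0,0,0],[2.1,1.4,1,0,0,0],[0,0,1,0,0,0],[0,0,0,0,0,0]]'
python3 - <<'E'
from h import *
np.set_printoptions(precision=4,suppress=True)
snap('wrist','w1'); s=sense(); print(s['tcp_pos'],s['joints'])
E
```

```text
time_s: 1.82
tcp_pos: [0.5425, 0.1543, 0.1797]
ee_rot: [[0.968, -0.252, -0.005], [-0.252, -0.968, -0.002], [-0.005, 0.003, -1.0]]
wrist_force: [0.1, -0.4, -0.1]
gripper_width: 0.688
[0.5428 0.155  0.1811] [ 32.3689  18.2123 -11.582   -0.0333 -60.4104  43.1751]
```

View pics/w1.png

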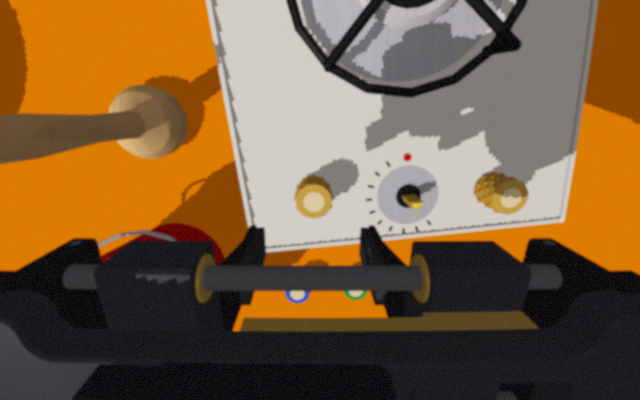

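The wrist view shows the left stub's top at (314,199), the right one at (509,200), the shaft tip at about (416,203) and the red dot at (407,157). I'll cross-check these positions against the other cameras.

```bash
python3 - <<'E'
from h import *
np.set_printoptions(precision=4,suppress=True)
c=load('w1')
crop('w1',290,140,540,250,3.2,'w1c')
print('L',atz(c,314,199,.112),'R',atz(c,509,200,.112),'tip',atz(c,416,203,.106),'disc',atz(c,408,195,.08),'dot',atz(c,407,157,.08))
E
```

```text
L [0.5467 0.1512 0.112 ] R [ 0.5027 -0.0137  0.112 ] tip [0.5182 0.0647 0.106 ] disc [0.517  0.0635 0.08  ] dot [0.5545 0.0587 0.08  ]
```

View pics/w1c.png

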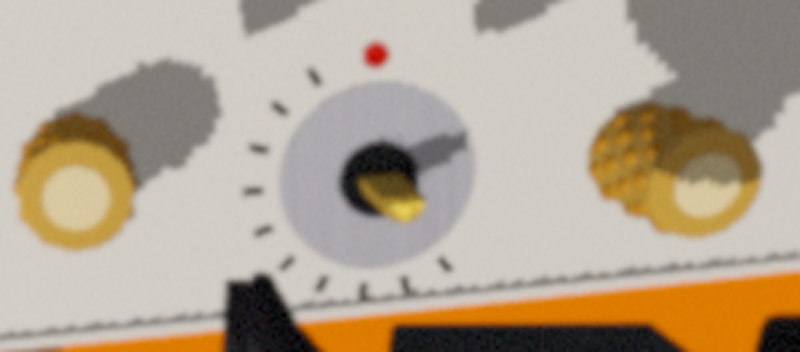

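```bash
python3 -m jog '[[0.3,0.2,2,0,0,0],[0,0,2,0,0,0],[0,0,2,0,0,0],[0,0,1.5,0,0,0],[0,0,0,0,0,0]]'
```

```text
time_s: 2.28
tcp_pos: [0.5437, 0.153, 0.1051]
ee_rot: [[0.969, -0.248, -0.005], [-0.248, -0.969, -0.002], [-0.005, 0.004, -1.0]]
wrist_force: [-0.2, 0.2, 0.0]
gripper_width: 0.692
```

```bash
python3 -m jog '[[0.2,0,1,0,0,0],[0,0,0.8,0,0,0],[0,0,0,0,0,0],[0,0,0,0,0,0],[0,0,0,0,0,0]]'; python3 -m jog '[[0,0,0,0,0,0],[0,0,0,0,0,0],[0,0,0,0,0,0],[0,0,0,0,0,0],[0,0,0,0,0,0]]' 2.0
```

```text
time_s: 2.7
tcp_pos: [0.5486, 0.1525, 0.0902]
ee_rot: [[0.969, -0.249, 0.001], [-0.249, -0.969, 0.001], [0.001, -0.001, -1.0]]
wrist_force: [-0.2, 0.2, -0.4]
gripper_width: 0.688
time_s: 3.12
tcp_pos: [0.5483, 0.1522, 0.0897]
ee_rot: [[0.968, -0.249, 0.0], [-0.249, -0.968, 0.0], [0.0, -0.0, -1.0]]
wrist_force: [-0.3, -0.0, 0.3]
gripper_width: 0.394
```

```bash
python3 -m jog '[[0,0,0,0,0,0],[0,0,0,0,0,0],[0,0,-1,0,0,0],[0,0,-2,0,0,0],[0,0,-3,0,0,0]]' 
```

```text
time_s: 3.53
tcp_pos: [0.5465, 0.1514, 0.1482]
ee_rot: [[0.968, -0.25, -0.006], [-0.25, -0.968, -0.003], [-0.005, 0.004, -1.0]]
wrist_force: [0.8, 1.5, -0.4]
gripper_width: 0.359
```

```bash
python3 -m jog '[[0,0,-3.5,0,0,0],[-1.2,-1.7,-3,0,0,0],[-2.2,-3.2,-1,0,0,0],[-2.2,-3.2,0,0,0,0],[-2.2,-3.2,0,0,0,0]]'; python3 -m jog '[[-2.2,-3.1,0,0,0,0],[-2.2,-3.1,0,0,0,0],[-0.8,-1,0,0,0,0],[0,0,0,0,0,0],[0,0,0,0,0,0]]' 
```

```text
time_s: 3.95
tcp_pos: [0.5006, 0.2824, 0.227]
ee_rot: [[0.968, -0.25, 0.003], [-0.25, -0.968, 0.003], [0.002, -0.003, -1.0]]
wrist_force: [0.0, -0.0, -0.8]
gripper_width: 0.364
time_s: 4.37
tcp_pos: [0.4679, 0.3641, 0.2248]
ee_rot: [[0.969, -0.248, -0.0], [-0.248, -0.969, -0.0], [-0.0, 0.0, -1.0]]
wrist_force: [0.8, -0.4, -0.2]
gripper_width: 0.361
```

```bash
python3 - <<'E'
from h import *
snap('top','t2')
crop('t2',110,110,310,270,4,'t2c')
snap('side','s2')
crop('s2',200,200,400,380,4,'s2c')
E
```

```text
(no output)
```

View pics/t2c.png

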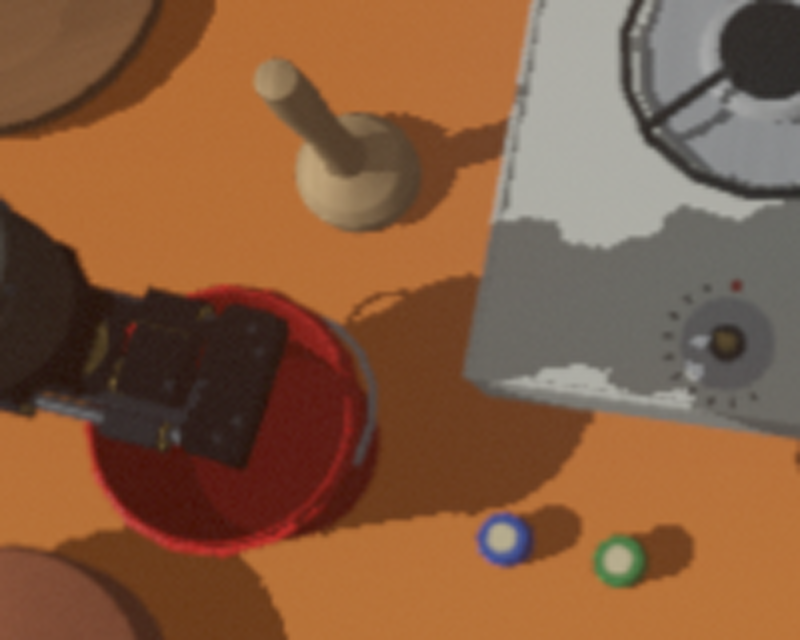

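View pics/s2c.png

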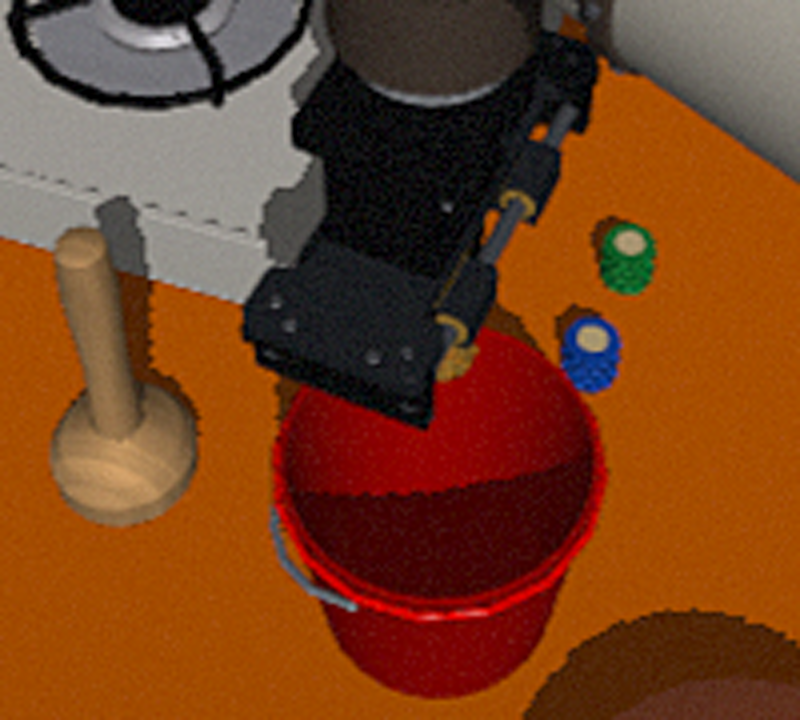

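```bash
python3 - <<'E'
from h import *
np.set_printoptions(precision=4,suppress=True)
t=load('top0');s=load('side0')
a=np.linspace(0,2*np.pi,721)
for c in [(.466,.361),(.462,.361),(.466,.365),(.470,.361)]:
  P=np.c_[c[0]+.078*np.cos(a),c[1]+.078*np.sin(a),np.full(721,.13)]
  q=(proj(t,P)-110+.4)*4; r=(proj(s,P)-[250,260]+.4)*5
  print(c,'top',q.min(0),q.max(0),'side',r.min(0),r.max(0))
E
```

```text
(0.466, 0.361) top [ 91.5667 289.2597] [357.3128 549.1186] side [94.6612 98.1187] [498.5198 452.4707]
(0.462, 0.361) top [ 91.0348 295.7285] [356.9936 555.9964] side [104.7783  99.5032] [508.8566 454.282 ]
(0.466, 0.365) top [ 84.7201 289.2997] [350.5494 549.1851] side [ 92.1242 105.9317] [497.4114 462.7895]
(0.47, 0.361) top [ 92.097  282.8005] [357.6312 542.2521] side [84.5558 96.7356] [488.1969 450.6617]
```

The projected rim matches both views, so the bucket is at about (0.466, 0.362). Lowering into it.

```bash
python3 -m jog '[[0,0,3.5,0,0,0],[0,0,3.5,0,0,0],[0,0,3.5,0,0,0],[0,0,3,0,0,0],[0,0,0,0,0,0]]'; python3 -m jog '[[0,0,0,0,0,0],[0,0,0,0,0,0],[0,0,0,0,0,0],[0,0,0,0,0,0],[0,0,0,0,0,0]]' 5.0
```

```text
time_s: 4.88
tcp_pos: [0.4658, 0.3587, 0.0834]
ee_rot: [[0.967, -0.253, -0.01], [-0.253, -0.967, -0.01], [-0.007, 0.012, -1.0]]
wrist_force: [-0.8, -1.1, -1.6]
gripper_width: 0.361
time_s: 5.3
tcp_pos: [0.4691, 0.3645, 0.0914]
ee_rot: [[0.968, -0.249, 0.002], [-0.249, -0.968, 0.003], [0.001, -0.003, -1.0]]
wrist_force: [0.0, 1.0, 0.1]
gripper_width: 0.558
```

```bash
python3 -m jog '[[0,0,-2,0,0,0],[0,0,-4,0,0,0],[0,0,-4,0,0,0],[0,0,-4,0,0,0],[0,0,0,0,0,0]]'
```

```text
time_s: 5.72
tcp_pos: [0.4721, 0.3669, 0.2406]
ee_rot: [[0.969, -0.247, 0.015], [-0.248, -0.969, 0.013], [0.011, -0.017, -1.0]]
wrist_force: [0.8, 0.7, 1.5]
gripper_width: 0.577
```

```bash
python3 -m jog '[[1.3,3.6,0,0,0,0],[1.3,3.6,0,0,0,0],[1.3,3.6,0,0,0,0],[1.3,3.6,0,0,0,0],[1.3,3.6,0,0,0,0]]' 6; python3 -m jog '[[1.3,3.6,0,0,0,0],[1.3,3.6,0,0,0,0],[1.3,3.6,0,0,0,0],[1.3,3.6,0,0,0,0],[1,3.3,0,0,0,0]]'; python3 -m jog '[[0,0,2,0,0,0],[0,0,2,0,0,0],[0,0,1,0,0,0],[0,0,0,0,0,0],[0,0,0,0,0,0]]'
python3 - <<'E'
from h import *
np.set_printoptions(precision=4,suppress=True)
snap('wrist','w3'); s=sense(); print(s['tcp_pos'])
E
```

```text
time_s: 6.13
tcp_pos: [0.4863, 0.1717, 0.2304]
ee_rot: [[0.969, -0.248, 0.002], [-0.248, -0.969, 0.001], [0.001, -0.001, -1.0]]
wrist_force: [0.7, -0.1, 0.6]
gripper_width: 0.685
time_s: 6.55
tcp_pos: [0.5025, -0.0156, 0.2305]
ee_rot: [[0.968, -0.249, 0.002], [-0.249, -0.968, 0.0], [0.002, -0.001, -1.0]]
wrist_force: [0.5, 0.7, -0.8]
gripper_width: 0.69
time_s: 6.97
tcp_pos: [0.5027, -0.0134, 0.1799]
ee_rot: [[0.969, -0.248, 0.0], [-0.248, -0.969, -0.0], [0.0, 0.0, -1.0]]
wrist_force: [0.4, -0.3, 0.5]
gripper_width: 0.688
[ 0.5032 -0.0132  0.1806]
```

View pics/w3.png

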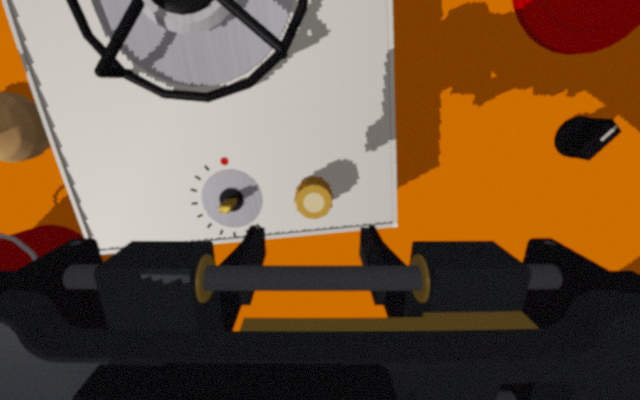

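The stub's top is at (314,202), centred between the fingers. The shaft tip is at (225,209).

```bash
python3 - <<'E'
from h import *
np.set_printoptions(precision=4,suppress=True)
c=load('w3')
print('R',atz(c,314,202,.112),'tip',atz(c,225,209,.106),'disc',atz(c,232,197,.08),'dot',atz(c,224.5,161,.08))
E
python3 -m jog '[[0.15,0,2.5,0,0,0],[0,0,2.5,0,0,0],[0,0,2,0,0,0],[0,0,1.5,0,0,0],[0,0,0.7,0,0,0]]'; python3 -m jog '[[0,0,0,0,0,0],[0,0,0,0,0,0],[0,0,0,0,0,0],[0,0,0,0,0,0],[0,0,0,0,0,0]]'
```

```text
R [ 0.5045 -0.0157  0.112 ] tip [0.5158 0.0635 0.106 ] disc [0.5187 0.0633 0.08  ] dot [0.5543 0.0584 0.08  ]
time_s: 7.43
tcp_pos: [0.5038, -0.0135, 0.0868]
ee_rot: [[0.969, -0.248, -0.001], [-0.248, -0.969, -0.0], [-0.001, 0.0, -1.0]]
wrist_force: [0.3, -0.3, -0.1]
gripper_width: 0.692
time_s: 7.85
tcp_pos: [0.5046, -0.0138, 0.0886]
ee_rot: [[0.969, -0.249, 0.002], [-0.249, -0.969, 0.001], [0.002, -0.001, -1.0]]
wrist_force: [1.1, 0.5, 0.7]
gripper_width: 0.691
```

```bash
python3 -m jog '[[0,0,0,0,0,0],[0,0,0,0,0,0],[0,0,0,0,0,0],[0,0,0,0,0,0],[0,0,0,0,0,0]]' 2; python3 -m jog '[[0,0,0,0,0,0],[0,0,0,0,0,0],[0,0,-2,0,0,0],[0,0,-4,0,0,0],[0,0,-4,0,0,0]]'; python3 -m jog '[[0,0,-4,0,0,0],[-1.2,-3.4,0,0,0,0],[-1.3,-3.6,0,0,0,0],[-1.3,-3.6,0,0,0,0],[-1.3,-3.6,0,0,0,0]]'
```

```text
time_s: 8.27
tcp_pos: [0.5039, -0.014, 0.0876]
ee_rot: [[0.968, -0.249, -0.0], [-0.249, -0.968, -0.0], [-0.0, 0.0, -1.0]]
wrist_force: [-0.3, 0.8, 0.1]
gripper_width: 0.394
time_s: 8.68
tcp_pos: [0.5026, -0.0143, 0.1874]
ee_rot: [[0.968, -0.249, -0.005], [-0.249, -0.968, -0.001], [-0.004, 0.002, -1.0]]
wrist_force: [1.0, 1.0, -0.5]
gripper_width: 0.357
time_s: 9.1
tcp_pos: [0.4894, 0.1375, 0.228]
ee_rot: [[0.968, -0.25, 0.001], [-0.25, -0.968, 0.001], [0.0, -0.001, -1.0]]
wrist_force: [1.0, -0.3, -0.5]
gripper_width: 0.357
```

```bash
python3 -m jog '[[-1.3,-3.6,0,0,0,0],[-1.3,-3.6,0,0,0,0],[-1.3,-3.6,0,0,0,0],[-1.3,-3.5,0,0,0,0],[-1.3,-3.5,0,0,0,0]]'; python3 -m jog '[[-1.2,-3.2,0,0,0,0],[0,0,0,0,0,0],[0,0,0,0,0,0],[0,0,0,0,0,0],[0,0,0,0,0,0]]'
```

```text
time_s: 9.52
tcp_pos: [0.4706, 0.3266, 0.2275]
ee_rot: [[0.969, -0.249, -0.0], [-0.249, -0.969, -0.0], [-0.0, 0.0, -1.0]]
wrist_force: [0.9, -0.1, 0.0]
gripper_width: 0.36
time_s: 9.93
tcp_pos: [0.4676, 0.3577, 0.2275]
ee_rot: [[0.968, -0.25, -0.0], [-0.25, -0.968, -0.0], [-0.0, 0.001, -1.0]]
wrist_force: [0.7, 0.1, -0.6]
gripper_width: 0.359
```

```bash
python3 -m jog '[[0,0,3.5,0,0,0],[0,0,3.5,0,0,0],[0,0,3.5,0,0,0],[0,0,2.5,0,0,0],[0,0,0,0,0,0]]'; python3 -m jog '[[0,0,0,0,0,0],[0,0,0,0,0,0],[0,0,0,0,0,0],[0,0,0,0,0,0],[0,0,0,0,0,0]]' 5.0; python3 -m jog '[[0,0,-2,0,0,0],[0,0,-4,0,0,0],[0,0,-4,0,0,0],[0,0,-4,0,0,0],[0,0,0,0,0,0]]'
```

```text
time_s: 10.35
tcp_pos: [0.4651, 0.3543, 0.0922]
ee_rot: [[0.968, -0.252, -0.008], [-0.252, -0.968, -0.008], [-0.006, 0.01, -1.0]]
wrist_force: [-1.3, -1.4, -0.3]
gripper_width: 0.355
time_s: 10.77
tcp_pos: [0.4682, 0.3594, 0.0993]
ee_rot: [[0.968, -0.249, 0.002], [-0.249, -0.968, 0.003], [0.001, -0.003, -1.0]]
wrist_force: [1.0, -0.5, -0.2]
gripper_width: 0.56
time_s: 11.18
tcp_pos: [0.4713, 0.3618, 0.2484]
ee_rot: [[0.969, -0.247, 0.015], [-0.248, -0.969, 0.013], [0.011, -0.016, -1.0]]
wrist_force: [-0.6, 0.9, 1.0]
gripper_width: 0.571
```

```bash
python3 -m jog '[[1,3.9,0,0,0,0],[1,3.9,0,0,0,0],[1,3.9,0,0,0,0],[1,3.9,0,0,0,0],[1,3.9,0,0,0,0]]'; python3 -m jog '[[1,3.9,0,0,0,0],[1,3.9,0,0,0,0],[1,3.9,0,0,0,0],[1,3.9,0,0,0,0],[1,3.9,0,0,0,0]]'; python3 -m jog '[[1,3.9,0,0,0,0],[1,3.9,0,0,0,0],[1,3.9,0,0,0,0],[1,3.9,0,0,0,0],[1,3.9,0,0,0,0]]'
python3 - <<'E'
from h import *
np.set_printoptions(precision=4,suppress=True)
snap('top','t4');crop('t4',110,110,310,270,4,'t4c'); snap('wrist','w4'); s=sense(); print(s['tcp_pos'])
E
```

```text
time_s: 11.6
tcp_pos: [0.4671, 0.1559, 0.2382]
ee_rot: [[0.969, -0.248, 0.001], [-0.248, -0.969, 0.001], [0.001, -0.001, -1.0]]
wrist_force: [0.8, -0.3, -0.7]
gripper_width: 0.574
time_s: 12.02
tcp_pos: [0.4669, -0.0456, 0.2385]
ee_rot: [[0.969, -0.248, 0.002], [-0.248, -0.969, 0.001], [0.002, -0.001, -1.0]]
wrist_force: [1.6, 0.2, 0.4]
gripper_width: 0.574
time_s: 12.43
tcp_pos: [0.4669, -0.2471, 0.2384]
ee_rot: [[0.969, -0.249, 0.002], [-0.249, -0.969, -0.0], [0.002, -0.0, -1.0]]
wrist_force: [1.2, 0.7, -0.3]
gripper_width: 0.571
[ 0.4667 -0.2497  0.2376]
```

View pics/t4c.png

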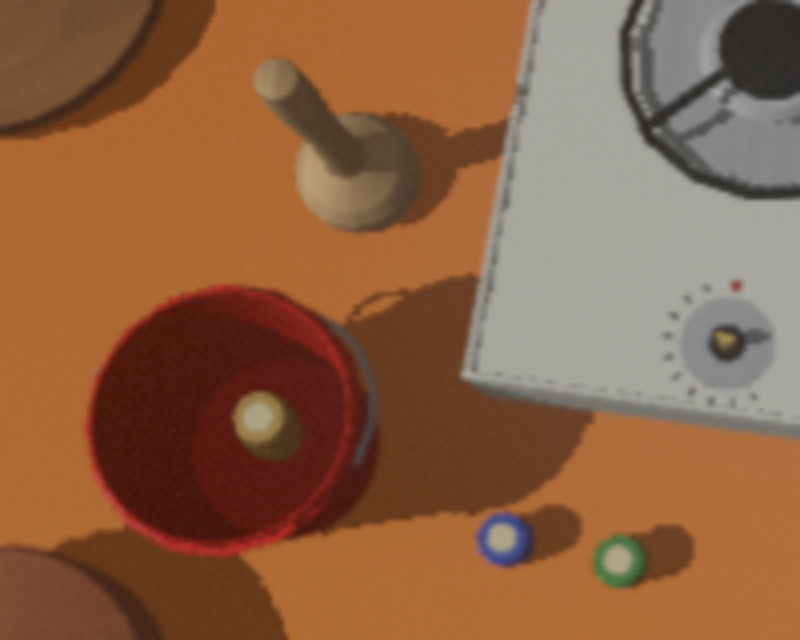

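View pics/w4.png

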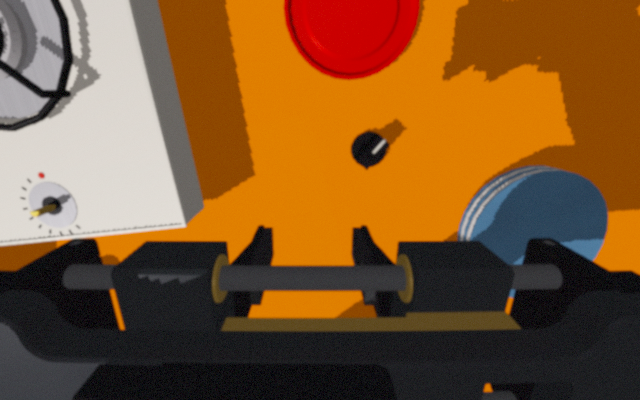

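Both stubs are in the bucket, one standing on the other, with tops at about (260,415) and (280,435) in the crop. Bucket and masher haven't moved. Next: over the knob, turning to its bar.

```bash
python3 -m jog '[[1.3,3.8,0,0,0,0],[1.3,3.8,0,0,0,0],[0,0,2,0,0,6.9],[0,0,2,0,0,6.9],[0,0,2,0,0,6.9]]' 5; python3 -m jog '[[0,0,2,0,0,6.9],[0,0,1,0,0,6.9],[0,0,0,0,0,6.9],[0,0,0,0,0,0],[0,0,0,0,0,0]]'
python3 - <<'E'
from h import *
np.set_printoptions(precision=4,suppress=True)
snap('top','t5');crop('t5',395,170,495,240,8,'t5c'); snap('wrist','w5'); s=sense(); print(s['tcp_pos'],s['joints'],s['ee_rot'])
snap('side','s5')
E
```

```text
time_s: 12.95
tcp_pos: [0.4735, -0.3255, 0.1773]
ee_rot: [[0.814, -0.581, 0.002], [-0.581, -0.814, -0.0], [0.002, -0.001, -1.0]]
wrist_force: [0.4, 0.2, -1.0]
gripper_width: 0.578
time_s: 13.37
tcp_pos: [0.4739, -0.3249, 0.1481]
ee_rot: [[0.565, -0.825, 0.001], [-0.825, -0.565, -0.0], [0.001, -0.001, -1.0]]
wrist_force: [0.6, 0.5, -0.6]
gripper_width: 0.574
[ 0.474  -0.325   0.1484] [-18.2958  20.7827 -12.8894   0.002  -56.2227  52.6364] [[ 0.5641 -0.8257  0.0017]
 [-0.8257 -0.5641 -0.0006]
 [ 0.0015 -0.0011 -1.    ]]
```

View pics/w5.png

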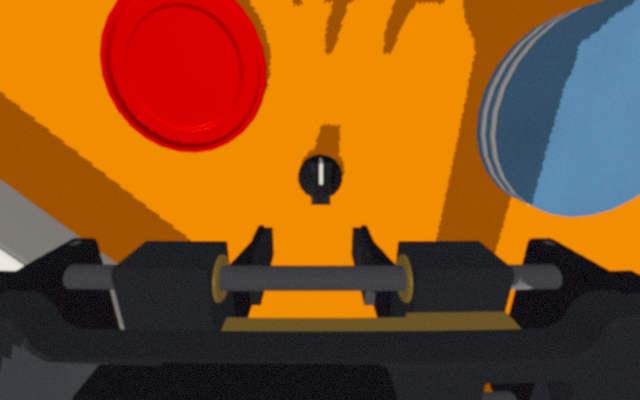

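The knob skirt is centred at about (320,176), and the pointer line from (321,185) to (321,158) runs along tool x.

```bash
python3 - <<'E'
from h import *
crop('w5',290,145,350,210,9,'w5c')
E
```

```text
(no output)
```

View pics/w5c.png

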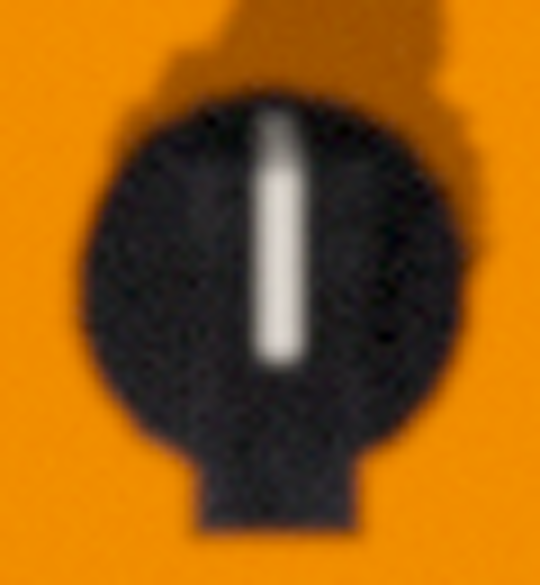

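View pics/t5c.png

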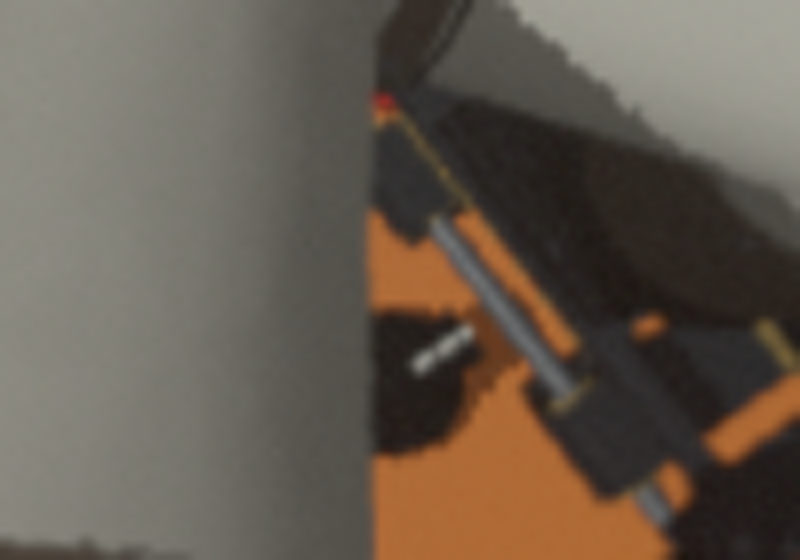

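```bash
python3 - <<'E'
from h import *
np.set_printoptions(precision=4,suppress=True)
c=load('w5'); R=np.array(sense()['ee_rot']); tcp=np.array(sense()['tcp_pos'])
f=lambda u,v,z: atz(c,290+u/9-.45,145+v/9-.45,z)
a=f(278,163,.036); b=f(277,530,.036); i=f(280,357,.036)
print(a,b,i,'len',np.linalg.norm(a-b),'ctr',(a+b)/2,'yaw',np.degrees(np.arctan2(*(a-b)[1::-1])),np.degrees(np.arctan2(*(a-i)[1::-1])))
l=f(80,280,.01); r=f(465,280,.01); print('skirt',l,r,(l+r)/2)
print('bar edges', f(195,530,.036),f(358,530,.036))
m=(a+b)/2; print('tool delta', R.T@(m-tcp), R.T@(np.array([.4717,-.333,0])-tcp))
t=load('t5'); g=lambda u,v,z: atz(t,395+u/8-.45,170+v/8-.45,z)
p=g(472,330,.036);q=g(417,368,.036);print('top ptr',p,q,np.degrees(np.arctan2(*(p-q)[1::-1])))
E
```

```text
[ 0.4829 -0.3534  0.036 ] [ 0.4587 -0.3184  0.036 ] [ 0.4702 -0.3354  0.036 ] len 0.04254295394706911 ctr [ 0.4708 -0.3359  0.036 ] yaw -55.244117842796484 -54.5097857310441
skirt [ 0.4911 -0.3243  0.01  ] [ 0.4525 -0.3507  0.01  ] [ 0.4718 -0.3375  0.01  ]
bar edges [ 0.4664 -0.3131  0.036 ] [ 0.451  -0.3237  0.036 ]
tool delta [0.007  0.0087 0.1124] [0.0051 0.0064 0.1484]
top ptr [ 0.4843 -0.3533  0.036 ] [ 0.4719 -0.3346  0.036 ] -56.42162347208837
```

```bash
python3 -m jog '[[0.6,0.8,2.5,0,0,0],[0,0,3,0,0,0],[0,0,2.5,0,0,0],[0,0,1,0,0,0],[0,0,0,0,0,0]]' 5
python3 - <<'E'
from h import *
np.set_printoptions(precision=4,suppress=True)
snap('wrist','w6'); s=sense(); print(s['tcp_pos'])
crop('w6',220,150,420,300,4,'w6c')
snap('side','s6'); crop('s6',300,100,400,175,8,'s6c')
E
```

```text
time_s: 13.93
tcp_pos: [0.4686, -0.334, 0.0554]
ee_rot: [[0.562, -0.827, -0.005], [-0.827, -0.562, 0.002], [-0.004, 0.003, -1.0]]
wrist_force: [-0.5, -0.5, 0.6]
gripper_width: 0.573
[ 0.47   -0.3347  0.0573]
```

View pics/w6c.png

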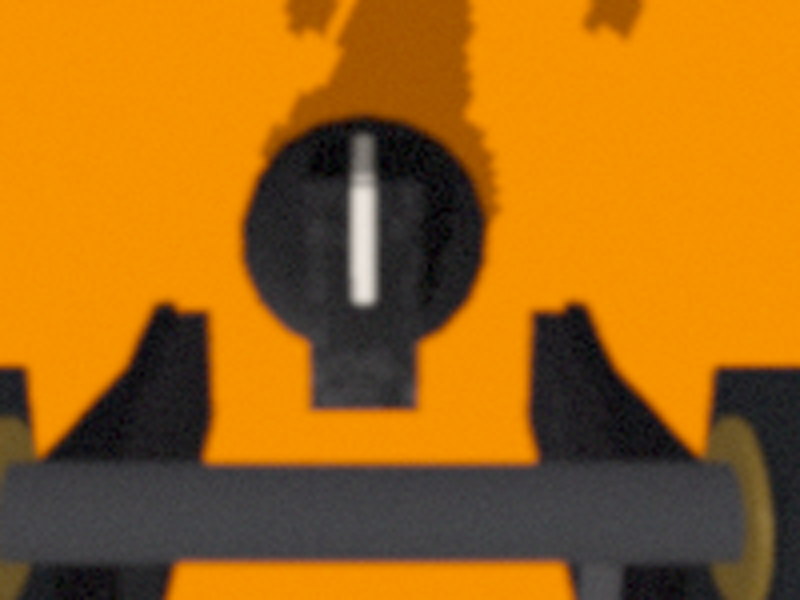

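View pics/s6c.png

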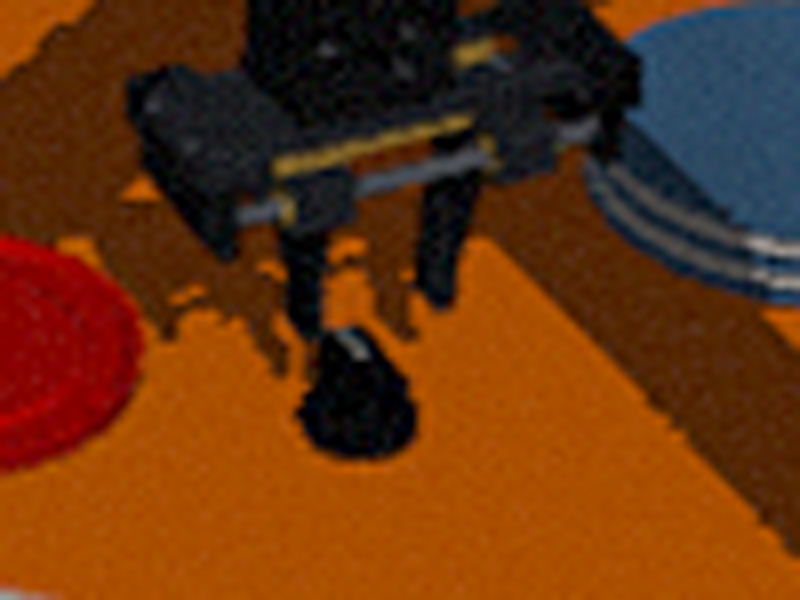

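```bash
python3 - <<'E'
from h import *
np.set_printoptions(precision=4,suppress=True)
c=load('w6'); s=sense(); R=np.array(s['ee_rot']); tcp=np.array(s['tcp_pos']); print(tcp,np.degrees(np.arctan2(R[1,0],R[0,0])))
f=lambda u,v,z: atz(c,220+u/4-.4,150+v/4-.4,z)
a=f(363,184,.036); b=f(364,408,.036); m=(a+b)/2
print(a,b,np.linalg.norm(a-b),m,np.degrees(np.arctan2(*(a-b)[1::-1])))
print(R.T@(m-tcp))
l=f(242,230,.01); r=f(487,230,.01); print(R.T@((l+r)/2-tcp))
E
```

```text
[ 0.471  -0.3351  0.0586] -55.75695950912707
[ 0.4825 -0.3532  0.036 ] [ 0.4586 -0.3182  0.036 ] 0.0424107174305868 [ 0.4705 -0.3357  0.036 ] -55.62445479121933
[0.0002 0.0008 0.0226]
[0.0035 0.0009 0.0486]
```

```bash
python3 -m jog '[[0,0.05,1.5,0,0,0],[0,0,1.5,0,0,0],[0,0,1,0,0,0],[0,0,0.6,0,0,0],[0,0,0,0,0,0]]'; python3 -m jog '[[0,0,0,0,0,0],[0,0,0,0,0,0],[0,0,0,0,0,0],[0,0,0,0,0,0],[0,0,0,0,0,0]]'
```

```text
time_s: 14.45
tcp_pos: [0.4697, -0.3349, 0.0113]
ee_rot: [[0.562, -0.827, -0.001], [-0.827, -0.562, 0.0], [-0.0, 0.0, -1.0]]
wrist_force: [-0.9, 1.0, 0.1]
gripper_width: 0.573
time_s: 14.87
tcp_pos: [0.47, -0.3351, 0.012]
ee_rot: [[0.562, -0.827, 0.001], [-0.827, -0.562, -0.0], [0.001, -0.001, -1.0]]
wrist_force: [0.0, 0.3, 0.2]
gripper_width: 0.577
```

```bash
python3 -m jog '[[0,0,0,0,0,0],[0,0,0,0,0,0],[0,0,0,0,0,0],[0,0,0,0,0,0],[0,0,0,0,0,0]]' 1; python3 -m jog '[[0,0,0,0,0,0],[0,0,0,0,0,0],[0,0,0,0,0,0],[0,0,0,0,0,0],[0,0,0,0,0,0]]'
```

```text
time_s: 15.28
tcp_pos: [0.4697, -0.3349, 0.0115]
ee_rot: [[0.562, -0.827, -0.0], [-0.827, -0.562, 0.0], [-0.0, 0.0, -1.0]]
wrist_force: [-0.3, 0.4, -0.4]
gripper_width: 0.283
time_s: 15.7
tcp_pos: [0.4698, -0.335, 0.0115]
ee_rot: [[0.562, -0.827, 0.0], [-0.827, -0.562, -0.0], [0.0, -0.0, -1.0]]
wrist_force: [-0.4, -0.6, 0.8]
gripper_width: 0.229
```

Gripped at a 19.9 mm opening, which matches the bar's 20 mm width. Lifting and checking.

```bash
python3 -m jog '[[0,0,-2,0,0,0],[0,0,-4,0,0,0],[0,0,-4,0,0,0],[0,0,-4,0,0,0],[0,0,-4,0,0,0]]'; python3 -m jog '[[0,0,-2,0,0,0],[0,0,0,0,0,0],[0,0,0,0,0,0],[0,0,0,0,0,0],[0,0,0,0,0,0]]'
python3 - <<'E'
from h import *
np.set_printoptions(precision=4,suppress=True)
snap('wrist','w7'); s=sense(); print(s['tcp_pos'],s['gripper_width'])
crop('w7',220,150,420,300,4,'w7c')
E
```

```text
time_s: 16.12
tcp_pos: [0.469, -0.3346, 0.1931]
ee_rot: [[0.562, -0.827, -0.001], [-0.827, -0.562, 0.001], [-0.001, 0.0, -1.0]]
wrist_force: [-0.3, -0.2, -1.1]
gripper_width: 0.221
time_s: 16.53
tcp_pos: [0.4685, -0.3343, 0.2093]
ee_rot: [[0.561, -0.828, -0.004], [-0.828, -0.561, 0.002], [-0.004, 0.002, -1.0]]
wrist_force: [0.5, 0.4, -2.1]
gripper_width: 0.229
[ 0.4687 -0.3345  0.2094] 0.22378823383045163
```

View pics/w7c.png

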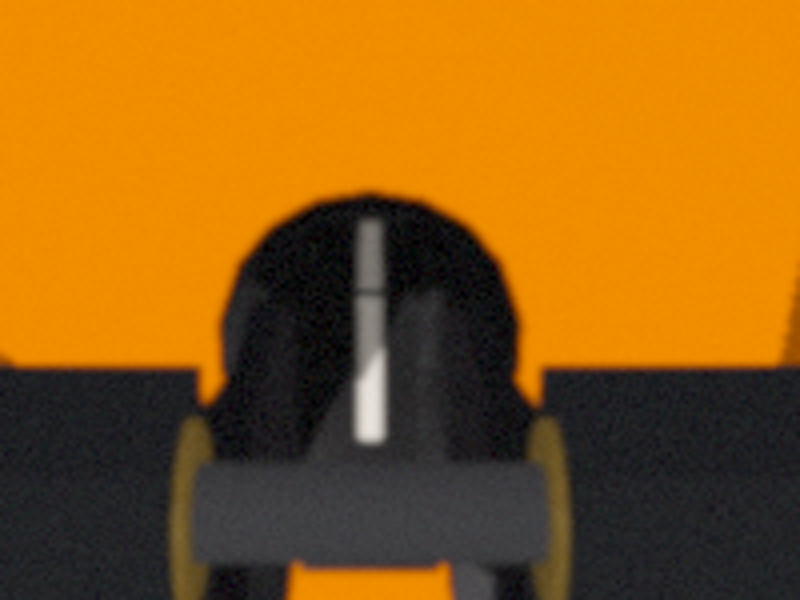

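```bash
python3 -m jog '[[0,0,0,0,0,-6.7],[0,0,0,0,0,-6.7],[0,0,0,0,0,-6.7],[0,0,0,0,0,-6.7],[0,0,0,0,0,-6.7]]'; python3 -m jog '[[0,0,0,0,0,-6.7],[0,0,0,0,0,-7],[0,0,0,0,0,0],[-0.5,-2,0,0,0,0],[-0.5,-4,0,0,0,0]]'
python3 -m jog '[[-0.5,-4,0,0,0,0],[-0.5,-4,0,0,0,0],[-0.5,-4,0,0,0,0],[-0.5,-4,0,0,0,0],[-0.5,-4,0,0,0,0]]'
```

```text
time_s: 17.0
tcp_pos: [0.4692, -0.3347, 0.2098]
ee_rot: [[0.927, -0.375, -0.003], [-0.375, -0.927, 0.001], [-0.003, -0.0, -1.0]]
wrist_force: [-0.5, -0.2, -1.1]
gripper_width: 0.23
time_s: 17.42
tcp_pos: [0.4684, -0.2758, 0.2099]
ee_rot: [[0.987, -0.158, -0.003], [-0.158, -0.987, -0.0], [-0.003, 0.001, -1.0]]
wrist_force: [1.1, 0.4, -1.1]
gripper_width: 0.223
time_s: 17.83
tcp_pos: [0.4734, -0.0709, 0.2109]
ee_rot: [[0.988, -0.154, -0.001], [-0.154, -0.988, -0.0], [-0.001, 0.0, -1.0]]
wrist_force: [1.2, 0.1, -0.5]
gripper_width: 0.23
```

```bash
python3 -m jog '[[-0.5,-3.5,0,0,0,0],[-0.5,-3.5,0.5,0,0,0],[-0.4,-3.5,1,0,0,0],[-0.4,-3.3,2,0,0,0],[0,0,2,0,0,0]]'; python3 -m jog '[[0,0,0,0,0,0],[0,0,0,0,0,0],[0,0,0,0,0,0],[0,0,0,0,0,0],[0,0,0,0,0,0]]'
python3 - <<'E'
from h import *
np.set_printoptions(precision=4,suppress=True)
snap('wrist','w8'); s=sense(); print(s['tcp_pos'],s['ee_rot'],s['gripper_width'])
crop('w8',220,100,420,250,4,'w8c')
snap('top','t8'); crop('t8',220,130,380,250,5,'t8c')
E
```

```text
time_s: 18.25
tcp_pos: [0.4781, 0.0712, 0.1562]
ee_rot: [[0.989, -0.148, 0.003], [-0.148, -0.989, 0.002], [0.003, -0.002, -1.0]]
wrist_force: [1.1, -0.7, -1.3]
gripper_width: 0.233
time_s: 18.67
tcp_pos: [0.4777, 0.0659, 0.1577]
ee_rot: [[0.988, -0.152, 0.002], [-0.152, -0.988, 0.001], [0.002, -0.001, -1.0]]
wrist_force: [0.3, 0.4, -0.8]
gripper_width: 0.226
[0.4776 0.0659 0.1576] [[ 0.9884 -0.1518  0.0019]
 [-0.1518 -0.9884  0.0008]
 [ 0.0018 -0.0011 -1.    ]] 0.2249329334899951
```

View pics/w8c.png

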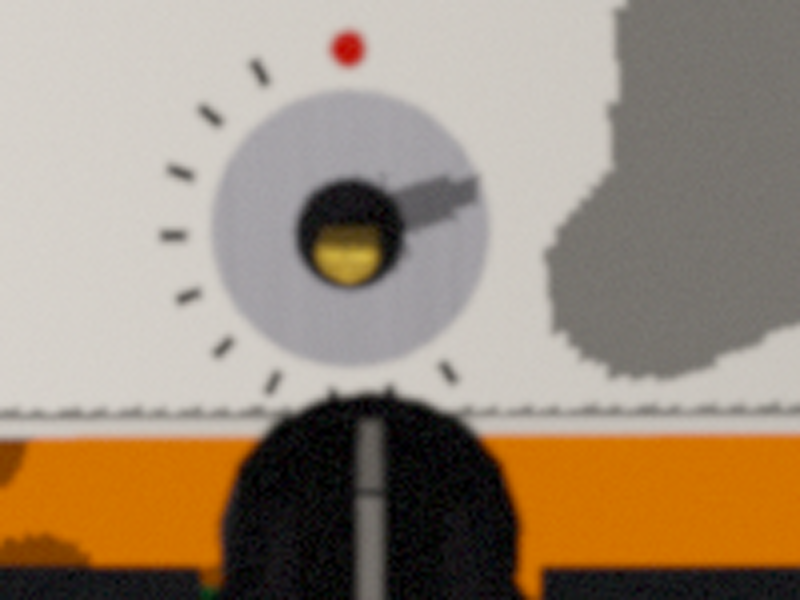

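View pics/t8c.png

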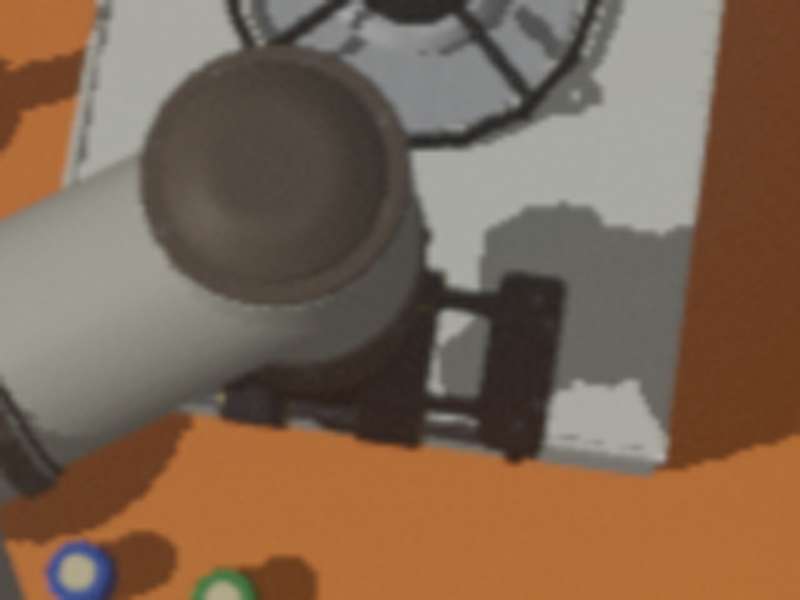

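```bash
python3 - <<'E'
from h import *
np.set_printoptions(precision=4,suppress=True)
# knob in hand (w7 and w8)
c=load('w8'); s=sense(); R=np.array(s['ee_rot']); tcp=np.array(s['tcp_pos'])
f=lambda u,v,z: atz(c,220+u/4-.4,100+v/4-.4,z)
zt=tcp[2]+.0245; zs=tcp[2]-.0115+.01
p=f(369,491,zt); print('ptr end tool', R.T@(p-tcp))
l=f(222,530,zs); r=f(519,530,zs); front=f(371,396,zs); print('skirt l r front tool',R.T@(l-tcp),R.T@(r-tcp),R.T@(front-tcp))
tip=f(348,252,.106); disc=f(350,228,.08); dot=f(348,48,.08)
print('tip',tip,'collar',f(350,232,.082),'disc',disc,'dot',dot,'yaw dot-disc',np.degrees(np.arctan2(*(dot-disc)[1::-1])),'tool yaw',np.degrees(np.arctan2(R[1,0],R[0,0])))
print('tip tool',R.T@(tip-tcp),'disc tool',R.T@(disc-tcp))
e1=f(0,411,.083);e2=f(800,407,.083);d=e1-e2;print('front edge yaw',np.degrees(np.arctan2(-d[0],d[1])))
w=load('w7')
E
```

```text
ptr end tool [ 0.0228 -0.0001 -0.0245]
skirt l r front tool [ 0.005  -0.0235  0.0015] [0.0051 0.0237 0.0015] [0.0275 0.0002 0.0015]
tip [0.5179 0.064  0.106 ] collar [0.5176 0.0641 0.082 ] disc [0.5181 0.0641 0.08  ] dot [0.5548 0.0587 0.08  ] yaw dot-disc -8.363343774798278 tool yaw -8.717908815289999
tip tool [ 0.0401 -0.0042  0.0515] disc tool [ 0.0403 -0.0042  0.0775]
front edge yaw -8.40223176629191
```

```bash
python3 -m jog '[[1.5,-0.2,0,0,0,0],[1.5,-0.2,0.5,0,0,0],[1,0,1,0,0,0],[0,0,1,0,0,0],[0,0,0.8,0,0,0]]'; python3 -m jog '[[0,0,0,0,0,0],[0,0,0,0,0,0],[0,0,0,0,0,0],[0,0,0,0,0,0],[0,0,0,0,0,0]]'
python3 - <<'E'
from h import *
np.set_printoptions(precision=4,suppress=True)
snap('side','s9'); s=sense(); print(s['tcp_pos'],s['ee_rot'],s['wrist_force'],s['gripper_width'])
crop('s9',260,170,360,245,8,'s9c')
snap('wrist','w9');crop('w9',220,100,420,250,4,'w9c')
E
```

```text
time_s: 19.18
tcp_pos: [0.5167, 0.0639, 0.1226]
ee_rot: [[0.988, -0.152, -0.001], [-0.152, -0.988, -0.0], [-0.001, 0.0, -1.0]]
wrist_force: [0.2, -0.1, -2.7]
gripper_width: 0.228
time_s: 19.6
tcp_pos: [0.5173, 0.0647, 0.1242]
ee_rot: [[0.989, -0.15, 0.001], [-0.15, -0.989, 0.0], [0.001, -0.001, -1.0]]
wrist_force: [0.5, 0.6, -1.0]
gripper_width: 0.226
[0.5173 0.0646 0.1241] [[ 0.9887 -0.1497  0.001 ]
 [-0.1497 -0.9887  0.0004]
 [ 0.001  -0.0006 -1.    ]] [-0.2756  0.1798 -0.8355] 0.22850441833113389
```

View pics/s9c.png

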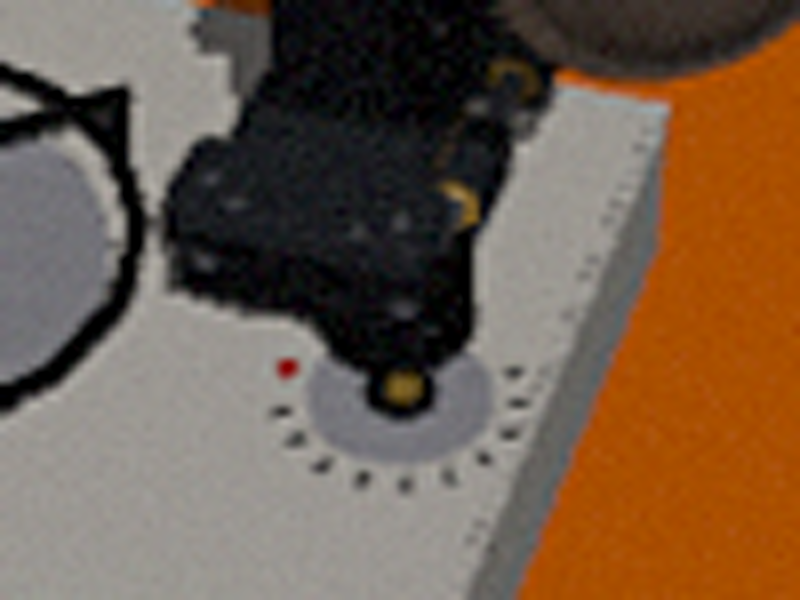

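View pics/w9c.png

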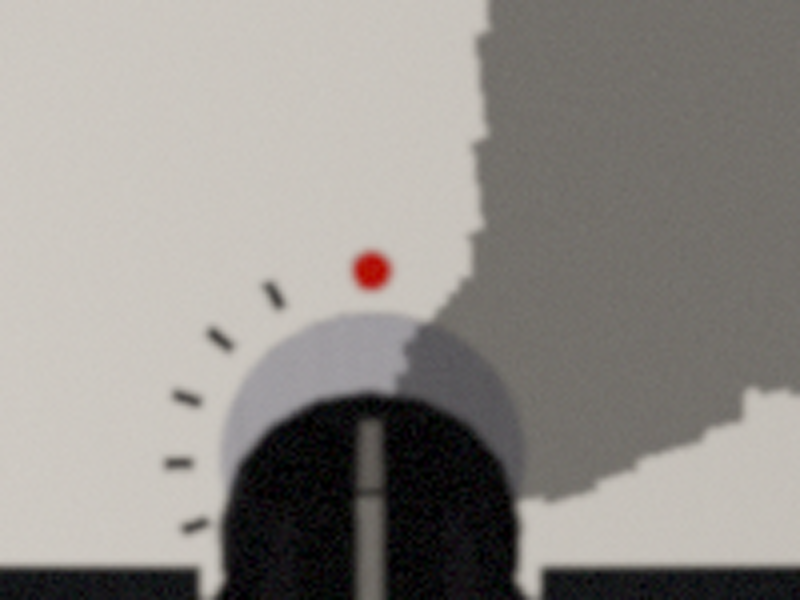

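```bash
python3 - <<'E'
from h import *
np.set_printoptions(precision=4,suppress=True)
s=sense(); R=np.array(s['ee_rot']); tcp=np.array(s['tcp_pos']);print(tcp)
c=load('w9')
f=lambda u,v,z: R.T@(atz(c,220+u/4-.4,100+v/4-.4,z)-tcp)
print('dot',f(371.5,271,.08),'disc front',f(372,312,.08),'disc l,r',f(222,440,.08),f(526,440,.08))
print('knob',f(369,491,tcp[2]+.0245),'skirtfront(bottom)',f(371,394,tcp[2]-.0115),'skirt lr',f(224,530,tcp[2]-.0015),f(519,530,tcp[2]-.0015))
c8=load('w8')
# in w8 disc extent
g=lambda u,v: atz(c8,220+u/4-.4,100+v/4-.4,.08)
print('disc w8',g(350,88),g(350,366),g(211,228),g(490,228),'dot',g(348,48))
E
```

```text
[0.5173 0.0646 0.124 ]
dot [0.0378 0.0002 0.0441] disc front [0.0299 0.0003 0.0441] disc l,r [ 0.0042 -0.0289  0.0441] [0.0043 0.0304 0.044 ]
knob [ 0.0226 -0.0002 -0.0245] skirtfront(bottom) [0.0243 0.0001 0.0115] skirt lr [ 0.0049 -0.0232  0.0015] [0.0049 0.0236 0.0015]
disc w8 [0.5469 0.0595 0.08  ] [0.4876 0.0689 0.08  ] [0.5226 0.0935 0.08  ] [0.5136 0.0344 0.08  ] dot [0.5548 0.0587 0.08  ]
```

The knob, shaft disc, red dot (371,271) and pointer (369,455) line up within about 0.5 mm. Descending gently with a force check.

```bash
python3 -m jog '[[0,0.04,0.2,0,0,0],[0,0,0.2,0,0,0],[0,0,0.2,0,0,0],[0,0,0.1,0,0,0],[0,0,0,0,0,0]]'; python3 -m jog '[[0,0,0.1,0,0,0],[0,0,0.1,0,0,0],[0,0,0.1,0,0,0],[0,0,0,0,0,0],[0,0,0,0,0,0]]'; python3 -c "
from station import sense
s=sense();print(s['tcp_pos'],s['wrist_force'],s['moment'])"
```

```text
time_s: 20.12
tcp_pos: [0.5169, 0.0639, 0.1161]
ee_rot: [[0.989, -0.15, -0.001], [-0.15, -0.989, -0.0], [-0.001, 0.0, -1.0]]
wrist_force: [0.8, -0.6, -1.2]
gripper_width: 0.228
time_s: 20.53
tcp_pos: [0.517, 0.064, 0.1135]
ee_rot: [[0.989, -0.15, -0.0], [-0.15, -0.989, -0.0], [-0.0, 0.0, -1.0]]
wrist_force: [-0.0, -0.3, -1.1]
gripper_width: 0.227
[0.51703247 0.06402026 0.11347769] [-0.02779422 -0.33596577 -1.13335971] [0.01019961 0.02481275 0.01373848]
```

It is 4 mm below the tip contact height with no added force, so it seems to be entering the hole. Continuing.

```bash
python3 -m jog '[[0,0,0.15,0,0,0],[0,0,0.15,0,0,0],[0,0,0.1,0,0,0],[0,0,0,0,0,0],[0,0,0,0,0,0]]'; python3 -m jog '[[0,0,0.15,0,0,0],[0,0,0.15,0,0,0],[0,0,0.1,0,0,0],[0,0,0,0,0,0],[0,0,0,0,0,0]]'; python3 -m jog '[[0,0,0.15,0,0,0],[0,0,0.1,0,0,0],[0,0,0.1,0,0,0],[0,0,0,0,0,0],[0,0,0,0,0,0]]'
```

```text
time_s: 20.95
tcp_pos: [0.517, 0.064, 0.1094]
ee_rot: [[0.989, -0.15, -0.0], [-0.15, -0.989, -0.0], [-0.0, 0.0, -1.0]]
wrist_force: [-0.7, 0.0, -1.2]
gripper_width: 0.229
time_s: 21.37
tcp_pos: [0.517, 0.064, 0.1054]
ee_rot: [[0.989, -0.15, -0.0], [-0.15, -0.989, -0.0], [-0.0, 0.0, -1.0]]
wrist_force: [0.3, 0.0, -1.0]
gripper_width: 0.229
time_s: 21.78
tcp_pos: [0.5171, 0.064, 0.1019]
ee_rot: [[0.989, -0.15, -0.0], [-0.15, -0.989, -0.0], [-0.0, 0.0, -1.0]]
wrist_force: [-0.3, 0.3, -2.1]
gripper_width: 0.226
```

```bash
python3 -m jog '[[0,0,0.1,0,0,0],[0,0,0.1,0,0,0],[0,0,0.1,0,0,0],[0,0,0,0,0,0],[0,0,0,0,0,0]]'; python3 -m jog '[[0,0,0.1,0,0,0],[0,0,0.1,0,0,0],[0,0,0,0,0,0],[0,0,0,0,0,0],[0,0,0,0,0,0]]'
```

```text
time_s: 22.2
tcp_pos: [0.5171, 0.064, 0.0994]
ee_rot: [[0.989, -0.15, 0.0], [-0.15, -0.989, -0.0], [0.0, 0.0, -1.0]]
wrist_force: [-1.7, 0.5, 2.1]
gripper_width: 0.228
time_s: 22.62
tcp_pos: [0.5171, 0.064, 0.0972]
ee_rot: [[0.989, -0.15, 0.0], [-0.15, -0.989, -0.0], [0.0, 0.0, -1.0]]
wrist_force: [-2.6, 0.9, 4.6]
gripper_width: 0.229
```

```bash
python3 -m jog '[[0,0,0.1,0,0,0],[0,0,0.1,0,0,0],[0,0,0,0,0,0],[0,0,0,0,0,0],[0,0,0,0,0,0]]'; python3 -m jog '[[0,0,0.1,0,0,0],[0,0,0.1,0,0,0],[0,0,0,0,0,0],[0,0,0,0,0,0],[0,0,0,0,0,0]]'
```

```text
time_s: 23.03
tcp_pos: [0.5171, 0.0641, 0.0952]
ee_rot: [[0.989, -0.15, 0.0], [-0.15, -0.989, -0.0], [0.0, 0.0, -1.0]]
wrist_force: [-3.4, 0.2, 5.1]
gripper_width: 0.227
time_s: 23.45
tcp_pos: [0.5171, 0.064, 0.0934]
ee_rot: [[0.989, -0.15, 0.0], [-0.15, -0.989, -0.0], [0.0, 0.0, -1.0]]
wrist_force: [-2.6, -0.1, 6.8]
gripper_width: 0.228
```

```bash
python3 -m jog '[[0,0,0.05,0,0,0],[0,0,0.05,0,0,0],[0,0,0,0,0,0],[0,0,0,0,0,0],[0,0,0,0,0,0]]'; python3 -m jog '[[0,0,0.05,0,0,0],[0,0,0.05,0,0,0],[0,0,0,0,0,0],[0,0,0,0,0,0],[0,0,0,0,0,0]]'
```

```text
time_s: 23.87
tcp_pos: [0.5172, 0.0641, 0.0933]
ee_rot: [[0.989, -0.149, 0.001], [-0.149, -0.989, -0.0], [0.001, 0.0, -1.0]]
wrist_force: [-5.1, 0.7, 12.3]
gripper_width: 0.226
time_s: 24.28
tcp_pos: [0.5172, 0.0641, 0.0932]
ee_rot: [[0.989, -0.149, 0.001], [-0.149, -0.989, -0.0], [0.001, 0.0, -1.0]]
wrist_force: [-7.5, 1.1, 16.7]
gripper_width: 0.226
```

A hard stop at z = 0.0932: the force climbs from 8 to 18 N with no more travel, after about 6.3 mm of pressing. Final look before handing in.

```bash
python3 - <<'E'
from h import *
np.set_printoptions(precision=4,suppress=True)
snap('side','sf'); snap('top','tf'); snap('wrist','wf')
crop('sf',200,150,400,330,4,'sfc');crop('wf',220,100,420,250,4,'wfc')
s=sense(); print(s['time_s'],s['tcp_pos'],s['wrist_force'],s['gripper_width'])
a=load('top0')['frame'].astype(int);b=load('tf')['frame'].astype(int)
for n,(x0,y0,x1,y1) in dict(masher=(165,120,218,172),lid=(410,122,480,188),bucket=(130,180,210,252)).items(): print(n,abs(a-b)[y0:y1,x0:x1].max(2).__gt__(40).mean())
E
```

```text
24.4333 [0.5172 0.064  0.0932] [-7.0384  0.3416 16.7719] 0.2269189441188292
masher 0.03265602322206096
lid 0.37294372294372297
bucket 0.5262152777777778
```

View pics/sfc.png

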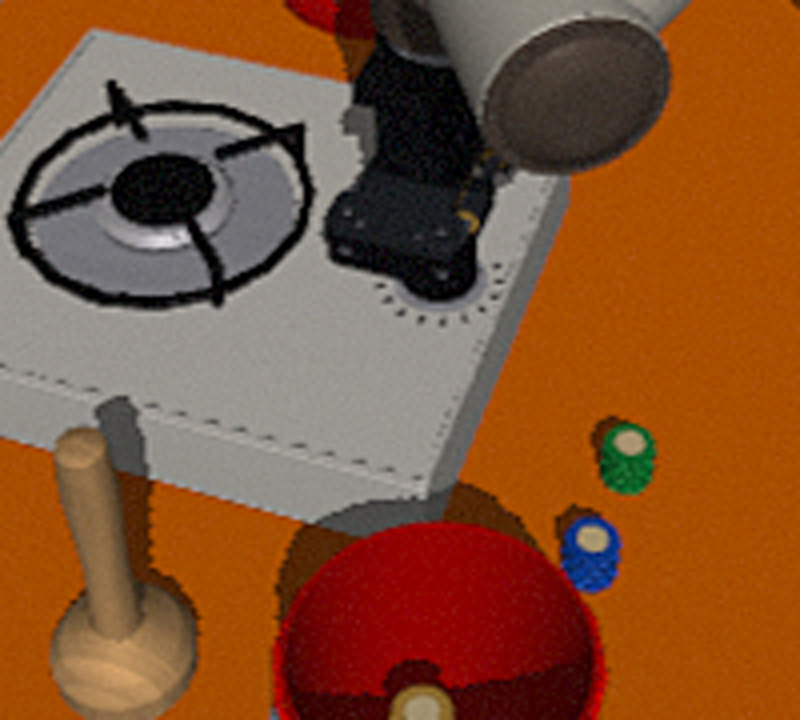

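View pics/wfc.png

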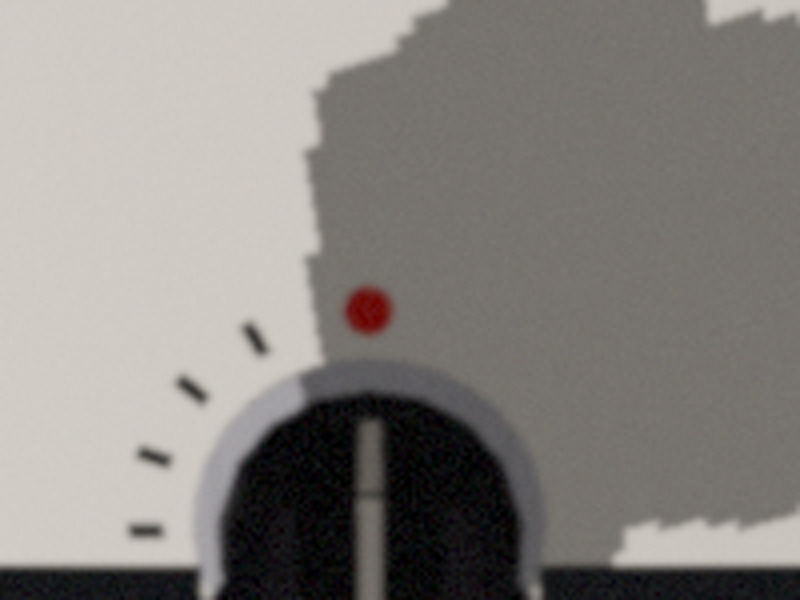

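View pics/tf.png

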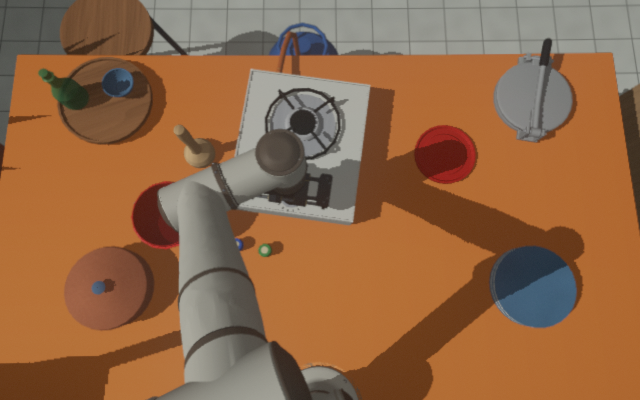

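```bash
python3 -c "
from station import finish_job
print(finish_job())"
```

```text
the job is handed in; nothing more can be done
None
```

The job is handed in at about 24.4 s, well inside the 69 s limit. The gripper is still holding the knob pressed to the bottom.

- **Stubs:** I put both tan stubs into the red bucket first. In the picture taken after the second drop they stand one on top of the other inside it. I left the blue and green look-alikes alone.
- **Knob:** I gripped it by its bar, turned it to the cooker's direction (tool at −8.6°, cooker about −8.4°) and slid it onto the shaft with no resistance. It met the hole's closed end at a tool height of about 99.5 mm.
- **Pressing:** After about 6.3 mm more travel it hit a hard stop at 93.2 mm. There the force on the knob rose from about 8 N to about 18 N with no further movement. The last reading was steady, and the knob had not slipped in the grip.
- **Not a perfect fit:** At the end there was a sideways force of about 7 N, probably from a small offset between the knob and the shaft.
- **Other things in the scene:** The bucket, masher and lid look unmoved in the last pictures. My automatic picture comparison did show differences at the bucket and lid. By eye these were the arm and its shadow in front of them, and the outlines were in the same place.

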